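Lay out the forming blocks on their pads

TASK

Lay the jeweller's bench for a forming session: set each of the four forming blocks upright in the middle of the black rubber pad that has its outline and size, the square and the oblong one lined up with their pads. The square steel block is tucked under the front edge of the low shelf, so slide it forward on the table until it is clear before lifting it. Set everything down gently rather than letting it fall, and leave the amber glass jar standing where it is.

Things in the scene. Friction and masses are not known exactly. Their poses are not given: they have to be found in the camera images.
- square_block: Flat square bench block of bare steel, 60 x 60 mm, 20 mm high, about 0.55 kg. At the start it lies on the table with its rear 16 to 24 mm under the shelf board and the front of it sticking out in front of the board. Origin at the centre of its underside, z up, -x its front side (the side that sticks out), x and y along its sides.
- round_block: Round doming block of brown wood, diameter 58 mm, 34 mm high, a shallow hollow in its top, about 0.12 kg. Origin at the centre of its underside, z up.
- grooved_block: Oblong steel swage block with three grooves across its top, 84 mm long (its x) by 36 mm wide (its y), 24 mm high, about 0.5 kg. The grooves run along y and are 10 mm deep. Origin at the centre of its underside, z up.
- brass_pillar: Small round brass pillar, diameter 36 mm, 42 mm high, a hollow in its top, about 0.34 kg. Origin at the centre of its underside, z up.
- square_pad: Place of the square block: square black rubber pad, 80 x 80 mm, 3 mm thick, x and y along its sides. Fixed to the table; origin at the centre of its underside on the table; nothing stands up around it.
- round_pad: Place of the round wooden block: large round black rubber pad, diameter 80 mm, 3 mm thick. Fixed to the table; origin at the centre of its underside on the table; nothing stands up around it.
- long_pad: Place of the grooved oblong block: oblong black rubber pad, 106 mm (its x) by 58 mm (its y), 3 mm thick. Fixed to the table; origin at the centre of its underside on the table; nothing stands up around it.
- small_pad: Place of the brass pillar: small round black rubber pad, diameter 56 mm, 3 mm thick. Fixed to the table; origin at the centre of its underside on the table; nothing stands up around it.
- riser: Low wooden shelf, fixed, 220 mm wide (y), 200 mm deep (x), open towards its -x. Its board lies 27 to 37 mm above the table; side feet leave 186 mm between them. Origin on the table, straight below the middle of the board's front edge; +x points in under the board. A low stand of burrs, up to 82 mm above the table, is on it from 125 mm behind the front edge.
- jar: Closed amber glass jar with a steel lid, diameter 48 mm, 50 mm high, loose, standing among the blocks and pads; not to be moved. Origin at the centre of its underside.

How it is judged:
By the outcome, as a careful person would: the job done as asked, in the order asked, and still so for the second after the job is handed in, with the robot touching nothing.
It also fails if it takes over 104 s, if anything falls off the work surface, if the arm or the gripper's body presses on something with over 40 N, if the wrist force passes 120 N, or if a joint passes its speed limit or range.

ROBOT

A 7-joint arm with a two-finger parallel gripper is mounted at the origin on the work surface. World frame = base frame: x ahead of the robot, y to its left, z up, the work surface at z = 0. Lengths are in m, angles in rad, forces in N, time in s.
With the tool pointing down it reaches from about 0.425 to 0.975 m from the base axis. Payload 16.7 kg.
Tool frame: the origin (TCP) lies at the very end of the fingers, on their centre line; the grasp point (between the pads) lies 19 mm behind it; z points along the fingers, y is the line along which they close (so a half turn about z gives the same grasp; the last joint's range is limited). The gripper opens to 85 mm and grips with 20 to 120 N. Pads are 22 mm wide; open, the fingers measure 114 mm over their backs; the gripper's body (76 mm by 85 mm) begins 54 mm behind the grasp point. The pads swing forward as they close: fully open they stand 13 mm farther back than shut.
Start: joints at [-1.494, 0.426, 0.074, 1.606, -0.034, 1.111, -0.067], TCP at [0.151, 0.658, 0.231] pointing down, gripper open.
Joint ranges: [-2.85, 2.85], [-0.5, 2.14], [-1.23, 1.37], [0.21, 2.46], [-1.02, 4.16], [0.16, 2.05], [-2.73, 2.73]. Speed limits (rad/s): [1.89, 1.89, 2.39, 2.39, 3.01, 3.01, 3.01].

INTERFACE

Orientations are given as a unit quaternion [x, y, z, w].
In Python, from cell import bot, cams, workorder gives the robot as it stands. The module is installed in compiled form; this text tells all that it offers. Calls block until the motion is done:
- bot.move_pose(position, orientation): joint-space move of the TCP to a pose.
- bot.movel(position, ori=None, v=0.15): straight line of the TCP; ori=None keeps the orientation; v is the mean speed in m/s.
- bot.movej(angles): joint-space move.
- bot.command_gripper(opening, f_grip=None): opening from 0.0 (shut) to 1.0 (fully open); f_grip is the grip in N (None keeps the last); returns when the fingers have stopped.
- bot.hold(seconds).
- bot.inverse_kinematics(position, orientation): joint angles nearest the present ones, or None.
- cams.grab_frame(name): name is "scene" or "top" or "wrist"; returns a dict with "color" (480x640x3 uint8, red, green, blue), "intrinsics" (3x3 intrinsics, pixels), "D" ([k1, k2, p1, p2, k3] as OpenCV has them; the pictures are not rectified), "R" (3x3) and "t" (3): a world point X has camera coordinates R X + t; the wrist camera has in their place "tool_from_camera" (4x4, takes a point from camera to tool coordinates, whose origin is the TCP and whose axes are the flange's). Camera axes: x right, y down, z forward; pixel columns grow to the right and rows downward; lengths in m; the calibration is good to about 2 mm. A picture is of the moment at which its call begins: read the wrist's pose just before it. There is no depth.
A pose or a line that the arm cannot do raises bot.IKError and nothing moves.
- workorder.finish_job(): hands the job in; it is judged then, once.
Trained networks look in a picture, given as the dict that the camera call returned (one of the last four; its "shot" number tells which), for a name from the list of things; names that differ only in an ending like _2 or _b are one class to them, and where a whole thing is asked for, a point or a joint stands for the part that bears it (a point fixed in the world has none). Each returns a list of dicts, best first, with "conf" (0 to 1); they miss things now and then, are a little off and sometimes report something else, mostly with a low value. They report only what shows in the picture. A call takes as long as a camera call.
- cams.recognise(picture, thing): "uv" ([column, row] in pixels, amid what is visible of it).
- cams.outline_of(picture, thing): "region" (480x640 bool, what is visible of it) and "uv" ([column, row] in pixels, amid what is visible of it).
- cams.place_of(picture, thing): "uv" ([column, row] in pixels: a listed point, or the origin of a listed thing).
Readings, each from a call of its own:
- bot.current_time(): time.
- bot.current_qpos(): joint angles.
- bot.current_qvel(): joint speeds.
- bot.current_joint_efforts(): joint torques, N m.
- bot.current_position(): TCP position.
- bot.current_eef_rot(): TCP orientation.
- bot.current_wrist_force(): force on the tool from outside, world axes, zero at the start.
- bot.current_torque(): the same for the moment, N m.
- bot.current_opening(): opening from 0.0 (shut) to 1.0 (fully open).
- bot.current_finger_force(): force on a finger pad.
Only numpy, scipy, OpenCV 4.12 (cv2) and the standard library are available. Lean on these libraries where they do the work, as an engineer would, in place of code of your own. Each camera call takes 0.05 s, during which the arm holds its last target. There are 200 camera calls.

## Working session

There is one attempt and no reset: what is moved stays moved. The work goes in short steps, each a Python script; the robot and the scene stay as the last script left them, time stands still between calls to the robot, and variables do not carry over. Pictures are saved under pics/ and viewed, at most 14 in all, crops included, and the job is handed in when it is done.

```bash
ls; mkdir -p pics; cat > h.py <<'E'
import numpy as np, cv2
from cell import bot, cams, workorder
from scipy.spatial.transform import Rotation as Rn
def ray(f,uv,tool=None):
    "world camera centre and ray dirs for pixels"
    K=np.array(f["intrinsics"],float);D=np.array(f["D"],float)
    p=cv2.undistortPoints(np.array(uv,float).reshape(-1,1,2),K,D).reshape(-1,2)
    d=np.c_[p,np.ones(len(p))]
    if "R" in f and tool is None:
        R=np.array(f["R"]);t=np.array(f["t"]);return -R.T@t, d@R
    T=tool@np.array(f["tool_from_camera"]);return T[:3,3], d@T[:3,:3].T
def at_z(f,uv,z,tool=None):
    c,d=ray(f,uv,tool);return c+d*((z-c[2])/d[:,2])[:,None]
def tri(rays):
    A=np.zeros((3,3));b=np.zeros(3)
    for c,d in rays:
        d=d/np.linalg.norm(d);P=np.eye(3)-np.outer(d,d);A+=P;b+=P@c
    return np.linalg.solve(A,b)
def toolT():
    T=np.eye(4);T[:3,:3]=Rn.from_quat(bot.current_eef_rot()).as_matrix();T[:3,3]=bot.current_position();return T
def save(f,n): cv2.imwrite("pics/"+n,cv2.cvtColor(f["color"],cv2.COLOR_RGB2BGR))
E
cat > look.py <<'E'
from h import *
names="square_block round_block grooved_block brass_pillar square_pad round_pad long_pad small_pad riser jar".split()
fs={}
for c in("scene","top"): fs[c]=cams.grab_frame(c); save(fs[c],c+"0.png")
print(bot.current_eef_rot(), bot.current_time())
for n in names:
    r=[];s=n
    for c in fs:
        o=cams.place_of(fs[c],n)
        if o: s+=f" | {c} {np.round(o[0]['uv'])} {o[0]['conf']:.2f} n{len(o)} z0 {np.round(at_z(fs[c],o[0]['uv'],0)[0,:2],4)}"; cc,d=ray(fs[c],o[0]['uv']); r.append((cc,d[0]))
    if len(r)==2: s+=f" | tri {np.round(tri(r),4)}"
    print(s)
E
python3 look.py
```

```text
pics
[ 1.12695484e-01  9.93629400e-01 -5.86229878e-04 -2.18813939e-05] 0.1
square_block | scene [336. 291.] 0.65 n1 z0 [0.6451 0.0258] | top [312. 184.] 0.57 n1 z0 [0.6546 0.0165] | tri [0.6539 0.0204 0.0071]
round_block | scene [465. 217.] 0.69 n1 z0 [0.3953 0.3402] | top [163. 307.] 0.81 n1 z0 [0.3949 0.3336] | tri [ 3.955e-01  3.369e-01 -2.000e-04]
grooved_block | scene [338. 230.] 0.93 n2 z0 [0.438  0.0514] | top [294. 290.] 0.74 n2 z0 [0.4288 0.0563] | tri [ 0.4286  0.0547 -0.0061]
brass_pillar | scene [147. 222.] 0.89 n1 z0 [ 0.3846 -0.3562] | top [487. 302.] 0.66 n1 z0 [ 0.3988 -0.3533] | tri [ 0.3991 -0.352   0.0086]
square_pad | scene [279. 236.] 0.62 n1 z0 [ 0.4537 -0.0739] | top [357. 272.] 0.94 n1 z0 [ 0.4637 -0.0793] | tri [ 0.4637 -0.0765  0.0067]
round_pad | scene [201. 239.] 0.93 n1 z0 [ 0.4589 -0.2344] | top [426. 280.] 0.79 n1 z0 [ 0.4473 -0.2244] | tri [ 0.4476 -0.2309 -0.0081]
long_pad | scene [408. 225.] 0.80 n1 z0 [0.4236 0.2051] | top [224. 291.] 0.61 n1 z0 [0.4277 0.2051] | tri [0.4276 0.2043 0.0025]
small_pad | scene [467. 274.] 0.79 n1 z0 [0.6076 0.2849] | top [184. 205.] 0.90 n1 z0 [0.6109 0.2897] | tri [0.61   0.2866 0.002 ]
riser | scene [328. 292.] 0.84 n1 z0 [0.6478 0.0102]
jar | scene [168. 280.] 0.93 n1 z0 [ 0.5971 -0.2845] | top [453. 213.] 0.69 n1 z0 [ 0.5889 -0.2854] | tri [ 0.5895 -0.2863 -0.0056]
```

View images.

View pics/scene0.png

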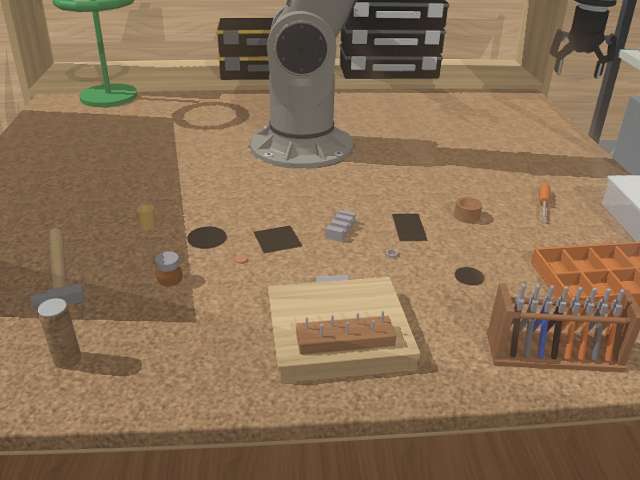

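View pics/top0.png

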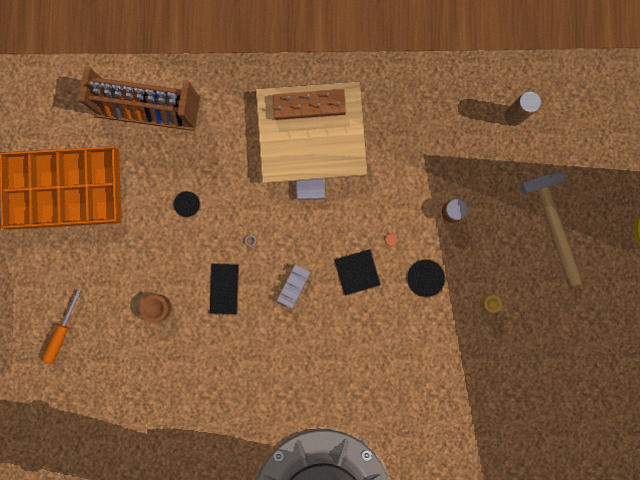

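```bash
cat >> h.py <<'E'
def q_yaw(a):
    "tool down, finger-closing (tool y) line along world angle a; tool x = a+90deg-ish"
    y=np.array([np.cos(a),np.sin(a),0]);z=np.array([0,0,-1.]);x=np.cross(y,z)
    return Rn.from_matrix(np.c_[x,y,z]).as_quat()
E
python3 - <<'E'
from h import *
print(np.round(bot.current_qpos(),2),bot.current_time())
for p in [(.654,.02),(.5,.02),(.395,.337),(.43,.055),(.399,-.353),(.46,-.077),(.447,-.228),(.427,.204),(.61,.287),(.45,.22),(.48,-.04),(.46,-.28)]:
    for z in (.01,.35):
        s=""
        for a in range(-180,180,30):
            q=bot.inverse_kinematics([*p,z],q_yaw(np.radians(a)))
            s+="%7s"%("--" if q is None else "%.1f/%.1f"%(q[0],q[6]))
            s+=" "
        print(p,z,s)
f=cams.grab_frame("wrist");print(f["intrinsics"],np.round(f["tool_from_camera"],3),f["D"])
E
```

```text
[-1.49  0.43  0.07  1.61 -0.03  1.11 -0.07] 1.1
(0.654, 0.02) 0.01 -0.8/-2.5 -0.8/-1.9 -0.8/-1.4 -0.6/-1.2 -0.7/-0.5 -0.6/-0.1 -0.5/0.3 -0.5/0.8 -0.4/1.3 -0.4/1.7 -0.3/2.2 -0.2/2.6 
(0.654, 0.02) 0.35 0.6/2.7 -0.9/-2.3 -0.9/-1.7 -0.9/-1.3 -0.8/-0.9 -0.8/-0.4 -0.7/0.2 -0.7/0.7 -0.7/1.2 -0.7/1.7 -0.6/2.2 -0.5/2.7 
(0.5, 0.02) 0.01 0.6/2.2 -0.9/-1.8 -0.9/-1.3 -0.7/-1.1 -0.6/-0.7 -0.6/-0.2 -0.6/0.3 -0.5/0.8 -0.6/1.3 -0.5/1.8 -0.4/2.2 -0.3/2.6 
(0.5, 0.02) 0.35      --      -- -1.3/-2.2 -1.1/-1.7 -1.2/-1.2 -1.1/-0.7 -1.0/-0.1 -1.0/0.4 -1.0/0.9 -1.0/1.4 -0.9/2.0 -0.8/2.5 
(0.395, 0.337) 0.01 -0.7/2.2 -0.6/2.6 -1.6/-2.0 -1.3/-1.9 -1.2/-1.5 -1.2/-1.0 -1.1/-0.5 -1.1/-0.0 -1.0/0.4 -0.9/0.9 -0.9/1.3 -0.8/1.7 
(0.395, 0.337) 0.35 -0.9/2.3 0.1/2.7 -2.0/-2.7 -1.5/-2.3 -1.4/-1.8 -1.3/-1.3 -1.3/-0.8 -1.2/-0.3 -1.1/0.2 -1.0/0.8 -1.0/1.3 -0.9/1.8 
(0.43, 0.055) 0.01 0.6/2.1 -1.1/-1.9 -1.1/-1.4 -0.9/-1.1 -0.8/-0.7 -0.7/-0.3 -0.7/0.2 -0.7/0.7 -0.6/1.2 -0.6/1.6 -0.5/2.1 -0.4/2.5 
(0.43, 0.055) 0.35 -1.3/2.6      -- 0.7/-2.3 -1.1/-2.0 -1.2/-1.5 -1.2/-1.0 -1.1/-0.4 -1.1/0.1 -1.1/0.7 -1.0/1.2 -1.0/1.7 -0.9/
[... 1732 characters left out ...]
0 
(0.48, -0.04) 0.35 -1.6/2.7 -0.3/-2.7 -0.3/-2.1 -1.1/-1.7 -1.3/-1.2 -1.2/-0.6 -1.1/-0.1 -1.1/0.4 -1.1/1.0 -1.0/1.5 -1.0/2.0 -1.0/2.5 
(0.46, -0.28) 0.01 -0.3/-1.8 -0.3/-1.3 -0.3/-0.8 -0.3/-0.2 -0.3/0.3 -0.3/0.8 -0.2/1.2 0.1/1.3 -0.0/2.0 -0.1/2.6 0.8/2.1 -0.3/-2.3 
(0.46, -0.28) 0.35 -0.6/-2.5 -0.6/-1.9 -0.6/-1.4 -0.5/-1.0 -0.5/-0.5 -0.5/0.1 -0.5/0.6 -0.5/1.1 0.0/1.5 0.5/2.0 1.0/2.4      -- 
[[364.46089224   0.         321.64044743]
 [  0.         364.46089224 234.20970545]
 [  0.           0.           1.        ]] [[ 0.001 -0.957 -0.292  0.075]
 [ 1.     0.001 -0.     0.   ]
 [ 0.    -0.292  0.957 -0.143]
 [ 0.     0.     0.     1.   ]] [0.0055574 0.        0.        0.        0.       ]
```

```bash
cat >> h.py <<'E'
from scipy.optimize import least_squares
def prism(kind,a,b,h,n=48):
    if kind=="r":
        t=np.linspace(0,2*np.pi,n,endpoint=False);p=np.c_[np.cos(t),np.sin(t)]*a/2
    else: p=np.array([[-a,-b],[a,-b],[a,b],[-a,b]])/2.
    return np.r_[np.c_[p,0*p[:,0]],np.c_[p,0*p[:,0]+h]]
M=dict(square_block=prism("q",.06,.06,.02),round_block=prism("r",.058,0,.034),grooved_block=prism("q",.084,.036,.024),
 brass_pillar=prism("r",.036,0,.042),square_pad=prism("q",.08,.08,.003),round_pad=prism("r",.08,0,.003),
 long_pad=prism("q",.106,.058,.003),small_pad=prism("r",.056,0,.003),jar=prism("r",.048,0,.05))
def extr(f,tool):
    if "R" in f: return np.array(f["R"]),np.array(f["t"])
    T=np.linalg.inv(tool@np.array(f["tool_from_camera"]));return T[:3,:3],T[:3,3]
def proj(f,X,tool):
    R,t=extr(f,tool);return cv2.projectPoints(X,cv2.Rodrigues(R)[0],t,np.array(f["intrinsics"],float),np.array(f["D"],float))[0].reshape(-1,2)
def sdf(m):
    m=m.astype(np.uint8);return cv2.distanceTransform(m,cv2.DIST_L2,5)-cv2.distanceTransform(1-m,cv2.DIST_L2,5)
def fit(name,views,x0,fitz=False):
    "views: (frame,tool,region). returns [x,y,yaw,(z)], rms px"
    mdl=M[name]; S=[(f,t,sdf(r).astype(np.float32)) for f,t,r in views]
    rnd=len(mdl)>8
    def res(p):
        c,s=np.cos(p[2]),np.sin(p[2]);X=mdl@np.array([[c,s,0],[-s,c,0],[0,0,1]])+[p[0],p[1],p[3] if fitz else 0]
        out=[]
        for f,t,d in S:
            h=cv2.convexHull(proj(f,X,t).astype(np.float32)).reshape(-1,2);h=np.r_[h,h[:1]]
            L=np.r_[0,np.cumsum(np.hypot(*np.diff(h,axis=0).T))];u=np.linspace(0,L[-1],81)[:-1]
            q=np.c_[np.interp(u,L,h[:,0]),np.interp(u,L,h[:,1])].astype(np.float32)
            out.append(cv2.remap(d,q[:,0],q[:,1],cv2.INTER_LINEAR,borderMode=cv2.BORDER_REPLICATE).ravel())
        r=np.concatenate(out)
        return np.r_[r,10*(p[2]-0) if rnd else 0]
    best=None
    for a in ([0] if rnd else np.radians([-60,-30,0,30,60,90])):
        o=least_squares(res,np.r_[x0[:2],a,[0]*fitz],x_scale=np.r_[.01,.01,.1,[.01]*fitz],diff_step=None,loss="soft_l1")
        if best is None or o.cost<best.cost: best=o
    return best.x,np.sqrt(np.mean(best.fun**2))
E
cat > tour.py <<'E'
from h import *
import pickle
X0=dict(square_block=(.654,.02),round_block=(.3955,.337),grooved_block=(.4286,.0547),brass_pillar=(.399,-.352),square_pad=(.4637,-.0765),round_pad=(.4476,-.2309),long_pad=(.4276,.2043),small_pad=(.61,.2866),jar=(.5895,-.2863))
V={n:[] for n in X0}
for i,p in enumerate([(.45,.27,.25),(.45,.1,.25),(.45,-.08,.25),(.45,-.25,.25)]):
    bot.move_pose(p,q_yaw(np.pi/2)); bot.hold(.1)
    T=toolT();f=cams.grab_frame("wrist");save(f,f"tour{i}.png")
    for n,x in X0.items():
        uv=proj(f,np.array([[*x,.01]]),T)[0]
        if not(25<uv[0]<615 and 25<uv[1]<455):continue
        o=[k for k in cams.outline_of(f,n) if np.hypot(*(np.array(k["uv"])-uv))<40 and k["conf"]>.3]
        if o:
            r=np.array(o[0]["region"]);b=r[0].any()|r[-1].any()|r[:,0].any()|r[:,-1].any()
            if not b and r.sum()>50: V[n].append((f,T,r))
pickle.dump(V,open("V.pkl","wb"))
for n in X0:
    if V[n]:
        fz,e=fit(n,V[n],X0[n],True); f0,e0=fit(n,V[n],X0[n])
        print(n,len(V[n]),"z-fit",np.round(fz,4),round(e,2),"| z0",np.round(f0,4),round(e0,2),[np.round(fit(n,[v],X0[n])[0][:3],3) for v in V[n]])
print(bot.current_time())
E
python3 tour.py
```

```text
square_block 4 z-fit [ 0.646   0.0206  0.013  -0.0008] 7.71 | z0 [0.6452 0.0207 1.5981] 7.66 [array([ 0.64 ,  0.015, -2.257]), array([ 0.647,  0.021, -1.541]), array([0.649, 0.021, 0.021]), array([0.64 , 0.021, 1.005])]
round_block 2 z-fit [0.3955 0.337  0.     0.    ] 6.71 | z0 [0.3955 0.337  0.    ] 6.71 [array([0.396, 0.337, 0.   ]), array([0.396, 0.337, 0.   ])]
grooved_block 3 z-fit [ 4.3730e-01  5.7800e-02  2.6666e+00 -6.0000e-04] 1.19 | z0 [0.4372 0.0579 2.666 ] 1.22 [array([0.437, 0.058, 2.67 ]), array([0.437, 0.058, 2.672]), array([0.437, 0.058, 2.66 ])]
brass_pillar 2 z-fit [ 0.399 -0.352  0.     0.   ] 1.95 | z0 [ 0.399 -0.352  0.   ] 1.95 [array([ 0.399, -0.352,  0.   ]), array([ 0.399, -0.352,  0.   ])]
square_pad 3 z-fit [ 4.6580e-01 -7.7300e-02  1.8411e+00  3.0000e-04] 0.9 | z0 [ 0.4659 -0.0773  1.8398] 0.91 [array([ 0.466, -0.077, -1.302]), array([ 0.466, -0.077,  0.275]), array([ 0.466, -0.077,  1.843])]
round_pad 2 z-fit [ 0.4476 -0.2309  0.      0.    ] 6.31 | z0 [ 0.4476 -0.2309  0.    ] 6.31 [array([ 0.448, -0.231,  0.   ]), array([ 0.448, -0.231,  0.   ])]
long_pad 3 z-fit [ 4.330e-01  2.067e-01 -3.770e-02  3.000e-04] 0.83 | z0 [ 0.433   0.2068 -0.0386] 0.85 [array([ 0.433,  0.207, -0.035]), array([0.433, 0.207, 3.103]), array([ 0.433,  0.207, -0.035])]
small_pad 2 z-fit [0.61   0.2866 0.     0.    ] 11.17 | z0 [0.61   0.2866 0.    ] 11.17 [array([0.61 , 0.287, 0.   ]), array([0.61 , 0.287, 0.   ])]
jar 2 z-fit [ 0.5895 -0.2863  0.      0.    ] 4.46 | z0 [ 0.5895 -0.2863  0.    ] 4.46 [array([ 0.589, -0.286,  0.   ]), array([ 0.59 , -0.286,  0.   ])]
6.9167
```

```bash
python3 - <<'E'
s=open("h.py").read()
s=s.replace('''    def res(p):
''','''    base=np.r_[x0[:2],0,[0]*fitz]; sc=np.r_[.01,.01,.1,[.01]*fitz]
    def res(s_):
        p=base+sc*(s_-1)
''').replace('''o=least_squares(res,np.r_[x0[:2],a,[0]*fitz],x_scale=np.r_[.01,.01,.1,[.01]*fitz],diff_step=None,loss="soft_l1")''','''base[2]=a;o=least_squares(res,np.ones(len(base)),diff_step=1e-2,loss="soft_l1");o.x=base+sc*(o.x-1)''')
open("h.py","w").write(s)
E
python3 - <<'E'
from h import *
import pickle
V=pickle.load(open("V.pkl","rb"))
X0=dict(square_block=(.654,.02),round_block=(.3955,.337),grooved_block=(.4286,.0547),brass_pillar=(.399,-.352),square_pad=(.4637,-.0765),round_pad=(.4476,-.2309),long_pad=(.4276,.2043),small_pad=(.61,.2866),jar=(.5895,-.2863))
for n in X0:
    fz,e=fit(n,V[n],X0[n],True); f0,e0=fit(n,V[n],X0[n])
    print(n,len(V[n]),"z-fit",np.round(fz,4),round(e,2),"| z0",np.round(f0,4),round(e0,2),[np.round(fit(n,[v],X0[n])[0][:3],4).tolist() for v in V[n]])
for d in (.03,.034,.038,.042,.046):
    M["square_block"]=prism("q",d,.06,.02)
    x,e=fit("square_block",V["square_block"][1:3],(.64,.02));print(d,np.round(x,4),round(e,2),"front",x[0]-d/2)
f=V["square_block"][1][0];im=cv2.cvtColor(f["color"],cv2.COLOR_RGB2BGR)
for n in X0:
    for v in V[n]:
        if v[0]["shot"]==f["shot"]:
            c,_=cv2.findContours(v[2].astype(np.uint8),0,1);cv2.drawContours(im,c,-1,(0,255,0),1)
cv2.imwrite("pics/ov.png",im)
E
```

```text
square_block 4 z-fit [ 0.6462  0.0206  0.0182 -0.0008] 7.73 | z0 [ 0.6443  0.0206 -1.5502] 7.56 [[0.64, 0.0151, -0.6157], [0.6473, 0.0209, 0.0291], [0.6488, 0.0208, 0.0114], [0.6386, 0.0229, -0.6959]]
round_block 2 z-fit [0.3937 0.3462 0.007  0.0005] 0.76 | z0 [0.3937 0.3464 0.0278] 0.79 [[0.3937, 0.3462, 0.0315], [0.3936, 0.3465, -0.0084]]
grooved_block 3 z-fit [ 0.4373  0.0577 -0.4743 -0.0007] 1.18 | z0 [ 0.437   0.0578 -0.476 ] 1.21 [[0.4374, 0.058, -0.4731], [0.4369, 0.0578, 2.6724], [0.4367, 0.0578, -0.4779]]
brass_pillar 2 z-fit [ 3.973e-01 -3.523e-01  2.000e-03  3.000e-04] 0.86 | z0 [ 0.3973 -0.3524  0.0072] 0.85 [[0.397, -0.3526, -0.0035], [0.3976, -0.3523, 0.0048]]
square_pad 3 z-fit [ 4.6580e-01 -7.7100e-02 -1.3004e+00  4.0000e-04] 0.9 | z0 [ 0.4658 -0.0771  1.8422] 0.9 [[0.4659, -0.0772, -1.3024], [0.4658, -0.0774, -1.2973], [0.4656, -0.0767, -1.2922]]
round_pad 2 z-fit [ 0.4521 -0.2228 -0.0049 -0.0011] 0.65 | z0 [ 0.4519 -0.2227  0.0179] 0.73 [[0.452, -0.2224, 0.0116], [0.4518, -0.2227, -0.0404]]
long_pad 3 z-fit [ 4.330e-01  2.066e-01 -3.530e-02  3.000e-04] 0.83 | z0 [ 0.433   0.2067 -0.0372] 0.84 [[0.4333, 0.2066, -0.0367], [0.4328, 0.2068, -0.0382], [0.4326, 0.2069, -0.0327]]
small_pad 2 z-fit [0.6086 0.2873 0.0046 0.0093] 10.84 | z0 [6.141e-01 2.885e-01 3.000e-04] 11.43 [[0.6147, 0.2877, -0.0257], [0.6053, 0.2973, -0.0253]]
jar 2 z-fit [ 0.5954 -0.283  -0.1748 -0.0068] 2.9 | z0 [ 0.5917 -0.2816 -0.2452] 2.91 [[0.5915, -0.2818, -0.0483], [0.592, -0.2817, 0.0678]]
0.03 [0.6389 0.0207 0.0233] 4.99 front 0.6238780783007727
0.034 [0.6425 0.0208 0.0138] 3.41 front 0.625541229987502
0.038 [0.6447 0.0207 0.011 ] 2.23 front 0.6256504292997966
0.042 [0.645  0.0206 0.0237] 1.33 front 0.6240229268752816
0.046 [0.6456 0.0208 0.038 ] 1.18 front 0.6226218950171526
```

View pics/ov.png

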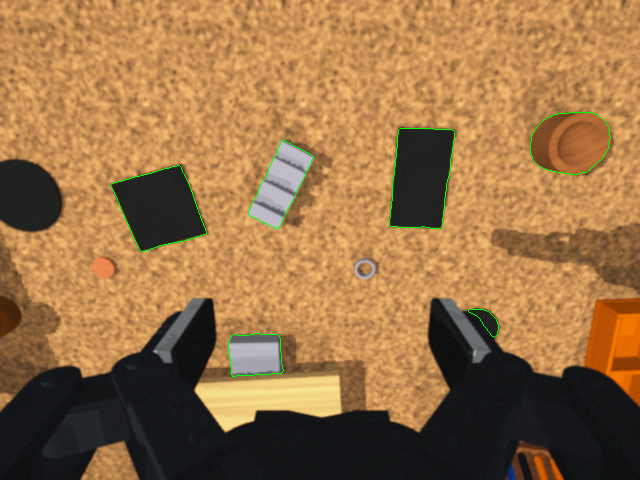

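```bash
cat >> h.py <<'E'
def pick(x,y,a,zp,grip,opening=1.0,hz=.12,lift=True):
    q=q_yaw(a);bot.command_gripper(opening)
    bot.move_pose([x,y,hz],q);bot.movel([x,y,zp],v=.12)
    bot.command_gripper(0.0,f_grip=grip);bot.hold(.1)
    print("grip open",round(bot.current_opening(),3),"ff",np.round(bot.current_finger_force(),1),"F",np.round(bot.current_wrist_force(),1))
    if lift:
        bot.movel([x,y,zp+.003],v=.03);bot.movel([x,y,hz],v=.15)
        print("lifted open",round(bot.current_opening(),3),"F",np.round(bot.current_wrist_force(),1))
def place(x,y,a,zp,hz=.12,rel=None):
    q=q_yaw(a);bot.move_pose([x,y,hz],q);bot.movel([x,y,zp+.012],v=.12);bot.hold(.15)
    f0=bot.current_wrist_force()[2];z=zp+.006;bot.movel([x,y,z],v=.03)
    while z>zp+.0005:
        f=bot.current_wrist_force()[2]-f0
        if f>2.5:break
        z-=.0005;bot.movel([x,y,z],v=.02)
    print("contact dz",round((z-zp)*1e3,2),"mm f",round(f,2))
    bot.hold(.1);bot.command_gripper(rel if rel is not None else min(1,bot.current_opening()+.25));bot.hold(.1)
    bot.movel([x,y,hz],v=.15);print("t",bot.current_time(),"F",np.round(bot.current_wrist_force(),1))
E
python3 - <<'E'
from h import *
t=bot.current_time()
bot.move_pose([.437,.0578,.12],q_yaw(1.096))
print(bot.current_time()-t)
pick(.437,.0578,1.096,.003,80)
print(bot.current_position(),bot.current_time())
place(.433,.2067,1.534,.003)
E
```

```text
1.2665999999999995
grip open 0.402 ff 78.0 F [-4.4 -0.  19.5]
lifted open 0.405 F [ 0.2 -0.5 -6.2]
[0.43646651 0.0577785  0.11936526] 11.575
contact dz 3.5 mm f 8.49
t 16.45 F [0.3 0.3 0.2]
```

```bash
cat >> h.py <<'E'
def see(names,p,a=np.pi/2,png=None):
    "names: {name:(x,y)}; one wrist view at p, fits"
    bot.move_pose(p,q_yaw(a));bot.hold(.15);T=toolT();f=cams.grab_frame("wrist");out={}
    if png: save(f,png)
    for n,x in names.items():
        uv=proj(f,np.array([[*x,.01]]),T)[0]
        o=[k for k in cams.outline_of(f,n) if np.hypot(*(np.array(k["uv"])-uv))<45]
        if not o: print(n,"not seen",np.round(uv));continue
        v,e=fit(n,[(f,T,np.array(o[0]["region"]))],x);v2,e2=fit(n,[(f,T,np.array(o[0]["region"]))],x,True)
        print(n,np.round(uv),round(o[0]["conf"],2),np.round(v,4),"rms",round(e,2),"zfit",np.round(v2,4),"area",int(np.sum(o[0]["region"])));out[n]=v
    return out
E
python3 - <<'E'
from h import *
see(dict(small_pad=(.612,.288),long_pad=(.433,.2067),grooved_block=(.433,.2067)),[.66,.27,.22],np.pi/2,"v1.png")
M["grooved_block"][:,2]+=.003
see(dict(grooved_block=(.433,.2067)),[.58,.27,.22])
print(bot.current_time())
E
```

```text
small_pad [341. 154.] 0.91 [0.6155 0.2873 0.0052] rms 0.76 zfit [ 6.154e-01  2.872e-01  2.420e-02 -2.000e-04] area 2662
long_pad not seen [243. -74.]
grooved_block not seen [243. -74.]
grooved_block [249.  35.] 0.71 [ 0.433   0.2069 -0.0419] rms 5.78 zfit [ 0.4329  0.2067 -0.0416 -0.0007] area 4048
18.4667
```

View pics/v1.png

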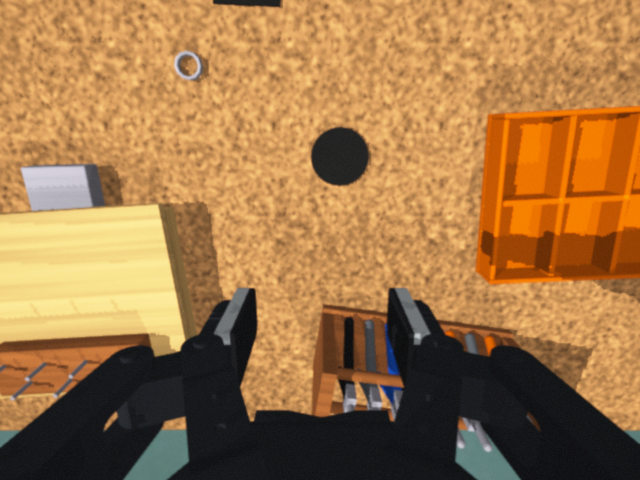

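```bash
python3 - <<'E'
from h import *
a=np.pi/2
pick(.3937,.3463,a,.003,60,hz=.15)
place(.452,-.2227,a,.003,hz=.15)
pick(.3973,-.3524,a,.010,80,opening=.8,hz=.15)
place(.6155,.2873,a,.010,hz=.15)
E
```

```text
grip open 0.666 ff 60.9 F [-3.4 -2.4 15.5]
lifted open 0.66 F [-0.3 -0.6 -1.4]
contact dz 3.5 mm f 11.24
t 29.7 F [ 1.  -0.2 -0.6]
grip open 0.401 ff 78.2 F [-1.9  3.5 14.2]
lifted open 0.404 F [-0.8  0.4 -3.9]
contact dz 3.5 mm f 8.49
t 40.6917 F [-0.4  0.2 -0.1]
```

```bash
python3 - <<'E'
from h import *
M["brass_pillar"][:,2]+=.003
p=[.70,.06,.22];a=np.pi/2
bot.move_pose(p,q_yaw(a));bot.hold(.15);T=toolT();f=cams.grab_frame("wrist")
o=cams.outline_of(f,"square_block")[0];r=np.array(o["region"]);print(o["conf"],o["uv"])
for d in (.034,.038,.042,.046,.05):
    M["square_block"]=prism("q",d,.06,.02)
    x,e=fit("square_block",[(f,T,r)],(.64,.02));print(d,np.round(x,4),round(e,2),"front",round(x[0]-d/2,4))
see(dict(brass_pillar=(.6155,.2873)),[.70,.2,.22]);print(bot.current_time())
im=cv2.cvtColor(f["color"],cv2.COLOR_RGB2BGR);c,_=cv2.findContours(r.astype(np.uint8),0,1);cv2.drawContours(im,c,-1,(0,255,0),1);cv2.imwrite("pics/sq.png",im)
E
```

```text
0.85 [279.2, 143.1]
0.034 [0.6405 0.0203 0.0255] 3.05 front 0.6235
0.038 [0.6423 0.0203 0.0376] 1.33 front 0.6233
0.042 [0.6425 0.0203 0.03  ] 1.52 front 0.6215
0.046 [0.6434 0.0204 0.0343] 3.18 front 0.6204
0.05 [0.6435 0.0204 0.0315] 4.77 front 0.6185
brass_pillar [418. 112.] 0.93 [ 0.6155  0.2872 -0.0162] rms 1.11 zfit [ 0.6152  0.2892 -0.019  -0.0077] area 1846
42.8
```

View pics/sq.png

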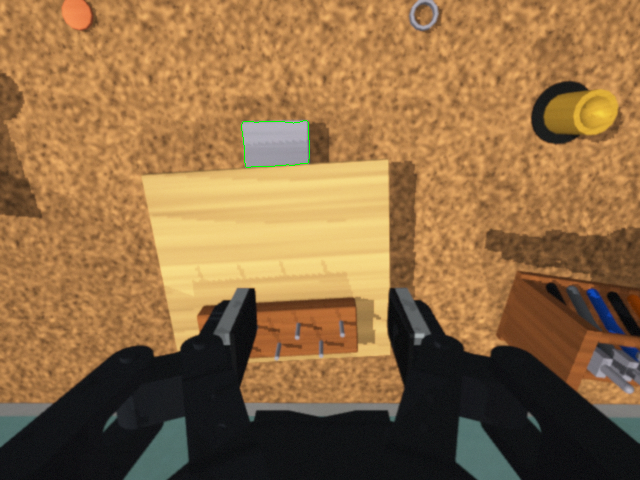

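```bash
python3 - <<'E'
from h import *
th=.033;a=np.pi/2+th;zp=.003
bot.command_gripper(1.0)
x,y=.6398,.0199;u=-np.array([np.cos(th),np.sin(th)])
bot.move_pose([x,y,.12],q_yaw(a));bot.movel([x,y,zp],v=.1);bot.command_gripper(0.,f_grip=50);bot.hold(.1)
z=zp
for i in range(8):
    F=bot.current_wrist_force()
    if F[2]<4:break
    z+=.0003;bot.movel([x,y,z],v=.02)
print("open",bot.current_opening(),"F",np.round(F,1),"z",z)
e=np.array([x,y])+u*.062
bot.movel([*(np.array([x,y])+u*.03),z],v=.06);print(np.round(bot.current_wrist_force(),1));bot.movel([*e,z],v=.08)
print("F",np.round(bot.current_wrist_force(),1))
bot.command_gripper(1.0);bot.movel([*e,.12],v=.15)
M["round_block"][:,2]+=.003
see(dict(square_block=(.591,.018),square_pad=(.4658,-.0771)),[.64,-.02,.2],png="v3.png")
print(bot.current_time())
E
```

```text
open 0.6864834199186772 F [0.1 0.7 1.1] z 0.0039
[-3.4 -0.8  1.1]
F [-1.4  0.8 -2.8]
square_block [363. 156.] 0.7 [0.59   0.0184 0.04  ] rms 0.71 zfit [ 0.5901  0.0185  0.0382 -0.0006] area 4936
square_pad [249.  -6.] 0.78 [ 0.4632 -0.0734 -1.4724] rms 14.49 zfit [ 0.4647 -0.0722 -1.4673  0.007 ] area 5024
49.95
```

View pics/v3.png

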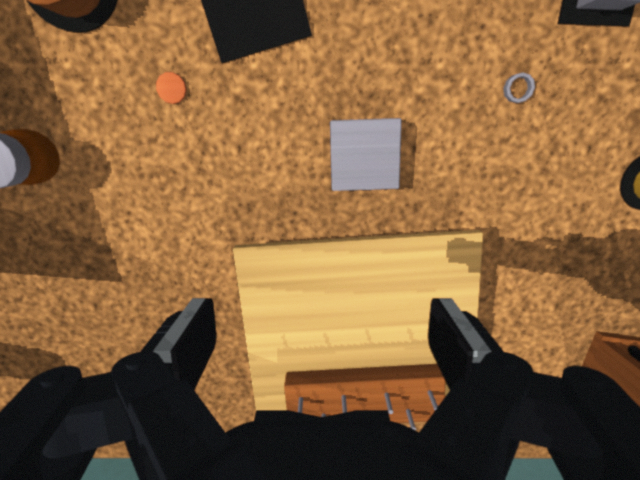

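```bash
python3 - <<'E'
from h import *
a=np.pi/2
pick(.590,.0184,a+.040,.003,90,hz=.13)
place(.4658,-.0771,a+.2714,.003,hz=.13)
M["square_block"][:,2]+=.003;M["round_block"][:,2]+=.003;M["grooved_block"][:,2]+=.003;M["brass_pillar"][:,2]+=.003
P=dict(square_block=(.4658,-.0771),round_block=(.452,-.2227),square_pad=(.4658,-.0771),round_pad=(.452,-.2227),jar=(.592,-.282))
see(P,[.50,-.15,.26],png="v4.png")
see(P,[.50,-.05,.26])
see(dict(grooved_block=(.433,.2067),brass_pillar=(.6155,.2873)),[.5,.15,.26],png="v5.png")
print(bot.current_time())
E
```

```text
grip open 0.674 ff 94.3 F [-4.9  0.8 18. ]
lifted open 0.672 F [ 0.6 -0.8 -5.4]
contact dz 4.0 mm f 11.75
t 58.35 F [-0.5  0.  -0.5]
square_block [390. 165.] 0.6 [ 0.4652 -0.077   0.2758] rms 0.75 zfit [ 4.6530e-01 -7.6800e-02 -1.3009e+00 -1.0000e-03] area 3618
round_block [252. 151.] 0.8 [ 0.4524 -0.2227  0.0044] rms 0.82 zfit [ 0.4526 -0.2235  0.011  -0.0038] area 2929
square_pad [390. 165.] 0.61 [ 0.4655 -0.0768 -1.3073] rms 0.74 zfit [ 0.4657 -0.0766  0.2764 -0.0024] area 2009
round_pad [252. 151.] 0.97 [ 0.4519 -0.2223  0.0038] rms 7.82 zfit [ 0.4518 -0.2226  0.0076 -0.0025] area 1475
jar [207. 274.] 0.85 [ 0.5921 -0.2812 -0.0048] rms 4.09 zfit [ 0.6052 -0.291   0.066  -0.0276] area 1840
square_block [297. 163.] 0.79 [ 0.4657 -0.0767 -1.3069] rms 0.8 zfit [ 4.6560e-01 -7.6700e-02 -1.3081e+00  8.0000e-04] area 3511
round_block [158. 150.] 0.91 [ 0.4523 -0.2228  0.0037] rms 0.62 zfit [ 4.523e-01 -2.226e-01  1.500e-03  4.000e-04] area 3483
square_pad not seen [297. 163.]
round_pad [158. 150.] 0.85 [ 0.452  -0.2228  0.0017] rms 11.68 zfit [ 0.452  -0.2236  0.0216 -0.0024] area 1404
jar [123. 273.] 0.6 [ 0.5928 -0.2808 -0.1158] rms 2.26 zfit [ 0.6009 -0.2917  0.0597 -0.0183] area 2348
grooved_block [377. 131.] 0.98 [ 0.4328  0.2067 -0.0277] rms 1.13 zfit [ 0.4326  0.2074 -0.0314 -0.0047] area 3266
brass_pillar [439. 291.] 0.58 [0.6131 0.2875 0.0212] rms 6.39 zfit [ 0.6166  0.2903  0.134  -0.0085] area 818
61.5083
```

View pics/v4.png

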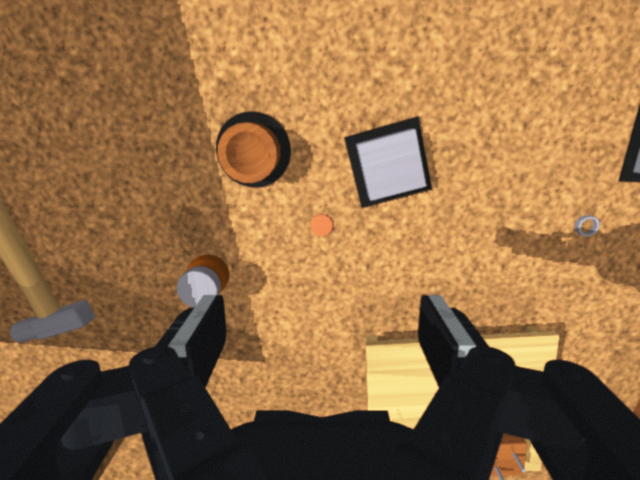

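View pics/v5.png

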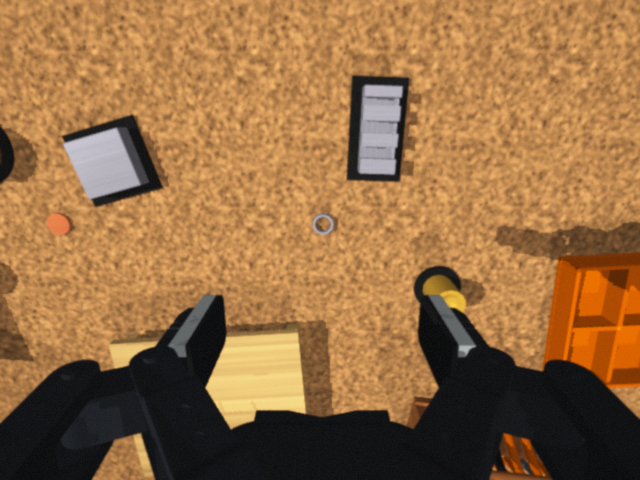

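All four blocks sit centred, upright and lined up on their pads: round (253,150), square (390,163), grooved (380,130) and pillar (438,290). The jar at (205,280) has not moved and nothing touches the robot, so I'm handing in.

```bash
python3 -c "
from h import *
print(workorder.finish_job(),bot.current_time())"
```

```text
the job is handed in; nothing more can be done
the job is handed in; nothing more can be done
```

The job is handed in at about 62 s of the 104 s allowed: all four blocks measured centred to within about 1 mm and lined up on their pads, the square block was slid clear of the shelf before lifting, and the jar was left where it stood.

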